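Fit a ring spacer into the flanged joint that takes it and hold the joint closed

ROBOT

A 6-joint arm with a two-finger parallel gripper is mounted at the origin on a cart in front of the work surface, level with it; the furniture and walls round the work are solid. World frame = base frame: x ahead of the robot, y to its left, z up, the work surface at z = 0. Lengths are in m, angles in degrees, forces in N, time in s.
With the tool pointing down it reaches from about 0.35 to 1 m from the base axis. Payload 7.1 kg.
Tool frame: the origin (TCP) lies midway between the tips of the shut fingers; the grasp point (between the pads) lies 19 mm behind it; y points along the fingers, z is the direction in which the jaws open and shut, and the axes are right-handed (so a half turn about y gives the same grasp; the last joint's range is limited). The gripper opens to 85 mm and grips with 20 to 120 N. Pads are 22 mm wide; open, the fingers measure 114 mm over their backs; the gripper's body (76 mm by 85 mm) begins 54 mm behind the grasp point. The pads swing forward as they close: fully open they stand 13 mm farther back than shut.
Start: joints at [74.542, 24.242, 93.386, -0, 62.372, -1.089], TCP at [0.155, 0.605, 0.231] pointing down, gripper open.
Joint ranges: [-172.04, 172.04], [-51.8, 120.97], [4.93, 147.93], [-75.15, 255.16], [6.16, 154.13], [-145.62, 145.62]. Speed limits (degrees/s): [136.94, 136.94, 172.46, 180, 180, 180].

INTERFACE

Orientations are given as [roll, pitch, yaw] about the fixed x, y, z axes, in that order (R = Rz(yaw) Ry(pitch) Rx(roll)).
In Python, from rig import bot, camera, camera_model, trace, pinpoint gives the robot as it stands. The module is installed in compiled form; this text tells all that it offers.
- The arm moves only by the shell command python3 -m crank 'ROWS' [FORCE]. ROWS is a JSON object of lists of equal length, an entry for each row: "linear": the shift along the world's x, y, z in cm, a list of three; "rotation": the turn, a rotation vector about the world's x, y, z in degrees, a list of three; "jaw": the closure, from 0 (fully open) to 1 (shut). In form: {"linear": [[dx, dy, dz], ...], "rotation": [[wx, wy, wz], ...], "jaw": [jaw, ...]}. A call has exactly 5 rows; each row is the pose to reach, as a shift and turn from the pose measured when the call began; what a row does not reach only later rows make up. A row lasts 1/10 s, in which the tool goes at most 50 mm and 8.59 degrees, less where a joint would pass 70% of its speed; a pose out of reach is approached as far as the arm can. A call with a gripper value outside its range is refused whole. The fingers move at their own pace and stop on an object; FORCE is the grip in N (left out, the last holds). Time passes only in rows, so rows that repeat a pose let the fingers close, or fill a call up. It gives the time, the measured TCP pose, the force and the opening at its end, in the units of the state.
- bot.read_state(): the state, without advancing time (a new reading comes with each control period).
- camera(name): name is "scene" or "top" or "wrist"; returns the picture (480x640x3 uint8, red, green, blue); there is no depth.
- camera_model(name): a dict with "fx", "fy", "cx", "cy" (pixels), "R" (3x3) and "t" (3): a world point X has camera coordinates R X + t. Camera axes: x right, y down, z forward; pixel columns grow to the right and rows downward; lengths in m; the calibration is good to about 2 mm. A picture is of the moment at which its call begins: read the wrist's pose just before it. camera_model takes no time and is no camera call; for the wrist camera it gives the pose at the moment of the call.
- bot.close_job(): hands the job in, once; it reports no verdict.
Trained networks look in the newest picture that a camera, given by its name, has taken for a name from the list of things; names that differ only in an ending like _2 or _b are one class to them, and where a whole thing is asked for, a point or a joint stands for the part that bears it (a point fixed in the world has none). Each returns a list of dicts, best first, with "score" (0 to 1); they miss things now and then, are a little off and sometimes report something else, mostly with a low value. They report only what shows in the picture. A call takes as long as a camera call.
- trace(camera, target): "mask" (480x640 bool, what is visible of it).
- pinpoint(camera, target): "centre" ([x, y, z] in m, in world coordinates, good to about 4 mm: a listed point, or the origin of a listed thing).
The state is a dict: "time": time; "joints": joint angles; "qd": joint speeds; "joint_torque": joint torques, N m; "position": TCP position; "ee_rot": TCP orientation; "force": force on the tool from outside, world axes, zero at the start; "wrist_torque": the same for the moment, N m; "grip_width": finger opening in m.
Only numpy, scipy, OpenCV 4.12 (cv2) and the standard library are available. Lean on these libraries where they do the work, as an engineer would, in place of code of your own. Each camera call takes 0.05 s, during which the arm holds its last target. There are 200 camera calls.

TASK

Two small flanged pipe branches are being made up, and only one has its flanges drawn far enough apart to take a ring spacer; of the two spacers standing in the wooden blocks only one is thin enough to go in. Lower that spacer by its handle between those flanges until the ring rests on the two lower studs with its handle up, and let go of it. Then push the capped tail of that branch along its rail until both flanges sit flush on the ring, and finish while still pushing it firmly home, so that a mate could put in the bolts; leave the other branch and the other spacer as they are.

Things in the scene. Friction and masses are not known exactly. Their poses are not given: they have to be found in the camera images.
- branch_1: Pipe branch on an aluminium strut rail (41 mm wide, top at 21 mm) that lies on the cart along the branch's y axis, from y = -192 to +160 mm. Origin on the cart top under the face of the fixed flange, z up. Behind the fixed flange, at +y, a ball valve, its lever tip at y = 160 mm, 119 mm high. The sliding tail is on the -y side.
- branch_1_face (a point): Centre of the fixed flange's face, on the pipe axis 64 mm above the cart; flange 84 mm across, 12 mm thick, lying at +y of this point. Two 8 mm studs cross the joint along y, to y = -45 mm, at 22 mm either side of and 22 mm below the axis: a ring resting on them is centred on the axis. The joint is open from above; flange tops are at 106 mm.
- slide_1 (a joint): Opening of the joint of branch_1: clear gap between the flange faces in m, 0 = touching, 0.021 = stop. It slides with about 1.5 N of friction and stays where it is left.
- tail_1: Sliding tail of branch_1, on a saddle on the rail: flange (84 mm across, 12 mm thick), brass tee, brass hexagonal cap (about 44 mm across). Origin at the centre of its flange face, 64 mm above the cart; the cap's end is 105 mm from there in -y. Axes as its branch's.
- tail_1_end (a point): Centre of the outer end of the cap on the tail of branch_1, 64 mm above the cart: the place to push on, with some 10 to 20 N to press the joint home. Pushing along the branch's +y closes the joint. Under it runs the rail, its top at 21 mm.
- branch_2: Pipe branch on an aluminium strut rail (41 mm wide, top at 21 mm) that lies on the cart along the branch's y axis, from y = -192 to +160 mm. Origin on the cart top under the face of the fixed flange, z up. Behind the fixed flange, at +y, a ball valve, its lever tip at y = 160 mm, 119 mm high. The sliding tail is on the -y side. Built exactly as branch_1.
- branch_2_face (a point): Centre of the fixed flange's face, on the pipe axis 64 mm above the cart; flange 84 mm across, 12 mm thick, lying at +y of this point. Two 8 mm studs cross the joint along y, to y = -45 mm, at 22 mm either side of and 22 mm below the axis: a ring resting on them is centred on the axis. The joint is open from above; flange tops are at 106 mm.
- slide_2 (a joint): Opening of the joint of branch_2: clear gap between the flange faces in m, 0 = touching, 0.021 = stop. It slides with about 1.5 N of friction and stays where it is left.
- tail_2: Sliding tail of branch_2, on a saddle on the rail: flange (84 mm across, 12 mm thick), brass tee, brass hexagonal cap (about 44 mm across). Origin at the centre of its flange face, 64 mm above the cart; the cap's end is 105 mm from there in -y. Axes as its branch's.
- tail_2_end (a point): Centre of the outer end of the cap on the tail of branch_2, 64 mm above the cart: the place to push on, with some 10 to 20 N to press the joint home. Pushing along the branch's +y closes the joint. Under it runs the rail, its top at 21 mm.
- thin_spacer: Steel ring spacer with handle, 12 mm thick, about 0.25 kg. Origin at the ring's centre; ring 53.6 mm across, axis along y; flat handle to +z, 20 mm wide (x), 12 mm thick (y), its round top 96 mm above the origin. Starts upright in a fixed wooden block (84 x 56 mm, 36 mm high), origin 39 mm above the cart, the ring's foot 24 mm deep in a close pocket.
- thick_spacer: Spacer of the same shape with a ring 25 mm thick (handle also 12 mm thick), 0.42 kg, standing in a like block; too thick for either joint.

How it is judged (in metres and radians):
On the way:
1. the thin spacer stands in the open joint of branch_1, its ring resting on the lower studs, handle up, let go (x of thin_spacer in the frame of branch_1 between -0.006 and 0.006 m and z of thin_spacer in the frame of branch_1 between 0.059 and 0.069 m and y of thin_spacer in the frame of branch_1 between -0.02 and -0.003 m and angle between thin_spacer's own z axis and vertical below 0.5 rad and contact force between the fingers and thin_spacer below 0.2 N), for 0.2 s.
At the end, for the whole second after the job is handed in: The thin ring is in branch_1's joint on the pipe axis (6 mm sideways, 5 mm in height), handle up within 0.5 rad, square within 0.06 rad, not touched by the fingers; the joint is closed on it (10.5 to 13.2 mm), the robot pushing the tail and the tail pressing the ring with over 3 N each (value of joint slide_1 between 0.0105 and 0.0132 m and x of thin_spacer in the frame of branch_1 between -0.006 and 0.006 m and z of thin_spacer in the frame of branch_1 between 0.059 and 0.069 m and angle between thin_spacer's own z axis and vertical below 0.5 rad and angle between the y axis of thin_spacer and the y axis of branch_1, either way round below 0.06 rad and contact force between tail_1 and thin_spacer above 3 N and contact force between any of the fingers, the arm and tail_1 above 3 N and contact force between the fingers and thin_spacer below 0.2 N); the arm keeps its last pose, push and grip.
It fails at once if the other branch's tail is shifted by more than 4 mm (distance of tail_2 from where it was at the start of the episode above 0.004 m).
It fails at once if the thick spacer is moved by more than 20 mm (distance of thick_spacer from where it was at the start of the episode above 0.02 m).
It also fails if it takes over 58 s, if anything falls off the work surface, if the arm or the gripper's body presses on something with over 40 N, if the wrist force passes 120 N, or if a joint passes its speed limit or range.

## Working session

There is one attempt and no reset: what is moved stays moved. The work goes in short steps, Python scripts to look and compute and a shell command to move; the robot and the scene stay as the last step left them, time stands still between calls to the robot, and variables do not carry over. Pictures are saved under pics/ and viewed, about 8 in all and at most 12, crops included, and the job is handed in when it is done.

```bash
mkdir -p pics
python3 - <<'E'
from rig import bot,camera,camera_model,trace,pinpoint
import cv2,numpy as np
s=bot.read_state();print(s['time'],s['position'],s['ee_rot'],s['grip_width'])
ims=[]
for c in ["scene","top"]:
    im=camera(c);cv2.imwrite(f'pics/{c}0.png',im[:,:,::-1])
    for t in ["branch_1_face","tail_1_end","tail_1","thin_spacer","thick_spacer"]:
        for d in pinpoint(c,t): print(c,t,round(d['score'],2),np.round(d['centre'],4))
E
```

```text
0.0 [0.15492512 0.60491971 0.23051786] [-9.00913472e+01  3.50937308e-03 -1.43684381e+01] 0.08562240728215387
scene branch_1_face 0.92 [ 0.621  -0.0273  0.0683]
scene tail_1_end 0.95 [ 0.6358 -0.149   0.0627]
scene tail_1_end 0.58 [ 0.4646 -0.0279  0.0022]
scene tail_1 0.85 [ 0.6264 -0.0425  0.0645]
scene thin_spacer 0.77 [0.5679 0.2957 0.0379]
scene thick_spacer 0.64 [0.4348 0.2661 0.0399]
top branch_1_face 0.73 [ 0.6219 -0.0237  0.0598]
top tail_1_end 0.78 [ 0.6373 -0.1444  0.0662]
top tail_1 0.92 [ 0.6291 -0.0402  0.0654]
top tail_1 0.58 [ 0.4656 -0.0342  0.0672]
top thin_spacer 0.61 [0.562  0.2933 0.0397]
top thick_spacer 0.83 [0.4352 0.2676 0.0382]
```

View pics/scene0.png

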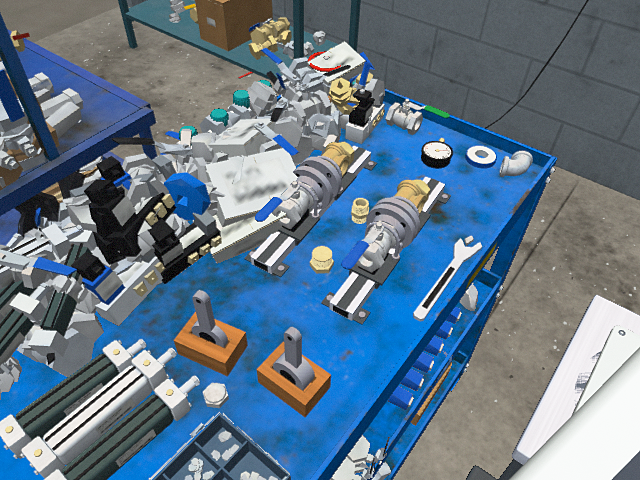

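View pics/top0.png

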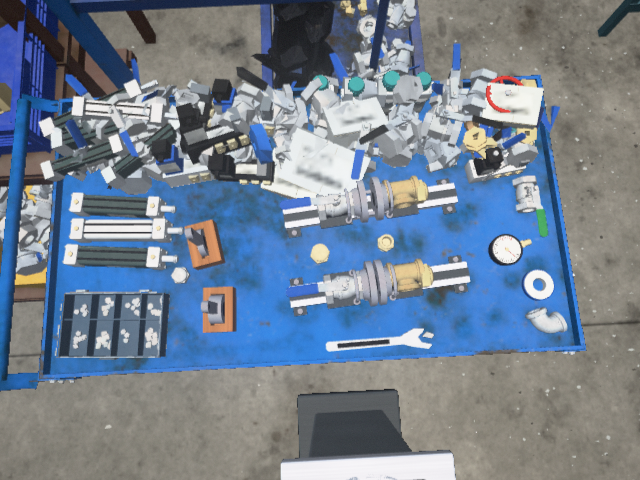

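The scene shows two branches, the far one at top (340-440, 200) and the near one at (330-450, 283), and two spacers in blocks at top (203, 243) and (218, 309). I'll enlarge these to check the gaps and the thicknesses.

Run:
```python
import cv2,numpy as np
t=cv2.imread('pics/top0.png');s=cv2.imread('pics/scene0.png')
a=cv2.resize(t[165:315,320:450],(390,450)[:2],interpolation=3)
b=cv2.resize(s[130:280,280:440],(400,300),interpolation=3)
c=cv2.resize(s[280:420,170:340],(400,300),interpolation=3)
d=cv2.resize(t[210:340,170:250],(390,600),interpolation=3)
a=cv2.resize(t[165:315,270:465],(400,300),interpolation=3)
d=cv2.resize(t[212:340,150:320],(400,300),interpolation=3)
cv2.imwrite('pics/z.png',np.vstack([np.hstack([a,b]),np.hstack([c,d])]))
```

```text
(no output)
```

View pics/z.png

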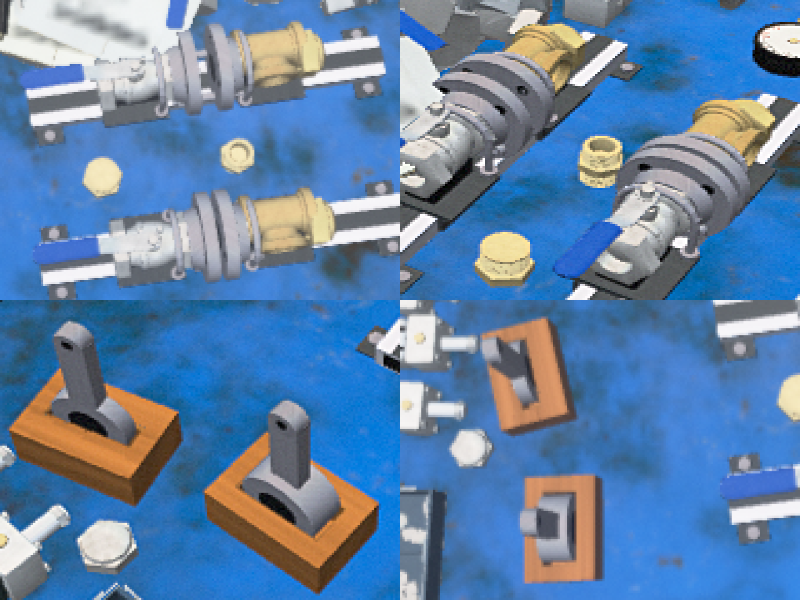

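The far branch is open: there is blue between its flanges at crop (213, 65). The near branch's flanges touch. The far spacer, at crop bottom-left (90, 400), is the thin one. Next I'll refine the yaws and positions.

```bash
cat > h.py <<'E'
import cv2,numpy as np
from rig import bot,camera,camera_model,trace,pinpoint
def px2w(m,uv,z):
    R=np.array(m['R']);t=np.array(m['t'])
    d=R.T@np.array([(uv[0]-m['cx'])/m['fx'],(uv[1]-m['cy'])/m['fy'],1]);o=-R.T@t
    return o+d*(z-o[2])/d[2]
def proj(m,X):
    c=np.array(m['R'])@np.array(X)+np.array(m['t']);return np.array([m['fx']*c[0]/c[2]+m['cx'],m['fy']*c[1]/c[2]+m['cy']])
def st():
    s=bot.read_state();print('t',round(s['time'],2),'pos',np.round(s['position'],4),'rot',np.round(s['ee_rot'],2),'F',np.round(s['force'],1),'w',round(s['grip_width'],4))
E
python3 - <<'E'
from h import *
m=camera_model('top');im=cv2.imread('pics/top0.png')
h=cv2.cvtColor(im,cv2.COLOR_BGR2HSV)
k=cv2.inRange(h,(5,120,80),(18,255,255));k[:, :180]=0;k[:,245:]=0;k[:215]=0;k[345:]=0
for c in cv2.findContours(cv2.morphologyEx(k,cv2.MORPH_CLOSE,np.ones((5,5))),0,2)[0]:
    if cv2.contourArea(c)<300: continue
    w=np.array([px2w(m,p[0],0.036)[:2] for p in cv2.convexHull(c)],np.float32)*1000
    print(cv2.minAreaRect(w))
w=proj(camera_model('wrist'),[0.1,0.6,0]);M=camera_model('wrist');print(M['fx'],'cam at',-np.array(M['R']).T@np.array(M['t']),'axis',np.array(M['R'])[2],np.array(M['R'])[0])
E
```

```text
((433.87548828125, 264.8053283691406), (54.551483154296875, 81.25186157226562), 89.43995666503906)
((561.9073486328125, 293.54388427734375), (82.73957824707031, 54.8555793762207), 12.07662582397461)
420.04221559088006 cam at [0.07464078 0.62630187 0.37328834] axis [ 0.31539092 -0.08023112 -0.94556414] [2.48082202e-01 9.68738829e-01 5.49803752e-04]
```

```bash
python3 -m crank '{"linear":[[5,-3.8,1],[9,-7,2],[13,-10,3],[17,-13,3],[20,-15.3,3]],"rotation":[[0,0,5],[0,0,10],[0,0,15],[0,0,20],[0,0,26.4]],"jaw":[0,0,0,0,0]}'
python3 -c "from h import *;st()"
```

```text
time: 1.1
position: [0.3532, 0.454, 0.2621]
ee_rot: [-89.9, -0.1, 12.3]
force: [0.7, 1.5, 0.1]
grip_width: 0.0855
t 1.1 pos [0.3532 0.454  0.2621] rot [-8.994e+01 -7.000e-02  1.228e+01] F [0.7 1.5 0.1] w 0.0855
```

```bash
python3 -m crank '{"linear":[[4.2,-3.2,0],[8.4,-6.5,0],[12.6,-9.7,0],[16.8,-13,0],[19.5,-16,0]],"rotation":[[0,0,0],[0,0,0],[0,0,0],[0,0,0],[0,0,0]],"jaw":[0,0.1,0.2,0.3,0.3]}' 40
python3 - <<'E'
from h import *
st()
m=camera_model('wrist');im=camera('wrist');cv2.imwrite('pics/w1.png',im[:,:,::-1])
for d in pinpoint('wrist','thin_spacer'): print(d['score'],d['centre'])
r=trace('wrist','thin_spacer')
for d in r: print(d['score'],d['mask'].sum(),np.argwhere(d['mask']).mean(0))
print('proj',proj(m,[.562,.2935,.135]),proj(m,[.562,.2935,.036]))
E
```

```text
time: 1.6
position: [0.5469, 0.296, 0.2623]
ee_rot: [-89.9, -0.1, 12.3]
force: [0.6, 0.3, -0.5]
grip_width: 0.0601
t 1.6 pos [0.5469 0.296  0.2623] rot [-89.92  -0.12  12.28] F [ 0.6  0.3 -0.5] w 0.0601
0.97 [0.5574, 0.2906, 0.0358]
0.96 1179 [217.4783715  309.63698049]
proj [308.08667861 243.70590456] [309.97132073 206.35490466]
```

View pics/w1.png

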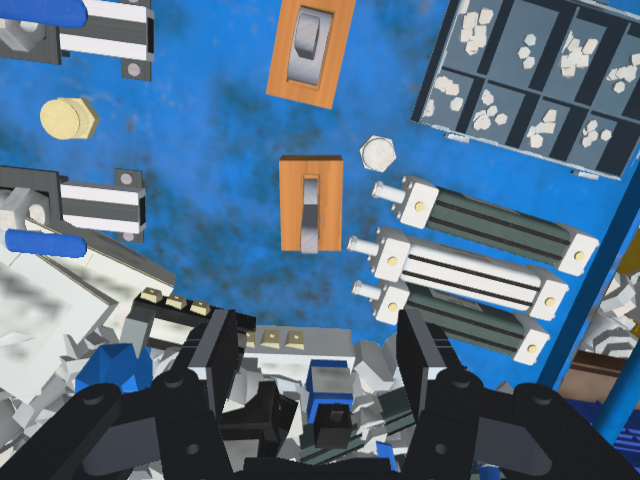

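The wrist view shows the thin spacer's block at (311, 205) with the handle top at about (310, 245). It is nearly square to the tool. I'll measure it precisely.

Run:
```python
from h import *
m=camera_model('wrist');im=cv2.imread('pics/w1.png');h=cv2.cvtColor(im,cv2.COLOR_BGR2HSV)
k=cv2.inRange(h,(5,120,130),(18,255,255));k[:140]=0;k[265:]=0;k[:,:260]=0;k[:,360:]=0
c=max(cv2.findContours(cv2.morphologyEx(k,cv2.MORPH_CLOSE,np.ones((5,5))),0,2)[0],key=cv2.contourArea)
w=np.array([px2w(m,p[0],0.036)[:2] for p in cv2.convexHull(c)],np.float32)*1000
print(cv2.minAreaRect(w),cv2.boundingRect(c))
# handle: non-orange between
d=trace('wrist','thin_spacer')[0]['mask']
for r in (180,200,225,235,240,245,250):
    x=np.where(d[r])[0]; print(r,x.min(),x.max()) if len(x) else 0
print('rows',np.where(d.any(1))[0][[0,-1]])
print('c',px2w(m,(310,243),.135), [px2w(m,(u,240),.130) for u in (302,318)])
```

```text
((561.588134765625, 292.5243835449219), (82.94879913330078, 55.16743850708008), 11.821942329406738) (279, 160, 64, 90)
180 305 317
200 303 317
225 301 317
235 301 317
240 300 317
245 301 318
250 301 317
rows [178 253]
c [0.56118868 0.29331435 0.135     ] [array([0.56195724, 0.28775911, 0.13      ]), array([0.55965954, 0.29857493, 0.13      ])]
```

```bash
python3 -m crank '{"linear":[[1.46,-0.3,-4],[1.46,-0.3,-8],[1.46,-0.3,-12],[1.46,-0.3,-16],[1.46,-0.3,-16.9]],"rotation":[[0,0,-0.4],[0,0,-0.4],[0,0,-0.4],[0,0,-0.4],[0,0,-0.4]],"jaw":[0.3,0.3,0.3,0.3,0.3]}' 40
python3 -m crank '{"linear":[[0,0,0],[0,0,0],[0,0,0],[0,0,0],[0,0,0]],"rotation":[[0,0,0],[0,0,0],[0,0,0],[0,0,0],[0,0,0]],"jaw":[0.5,0.7,0.85,1,1]}' 60
```

```text
time: 2.3
position: [0.5564, 0.2929, 0.0886]
ee_rot: [-90.0, 0.4, 11.8]
force: [-0.5, -0.2, -0.6]
grip_width: 0.0599
time: 2.8
position: [0.5576, 0.2936, 0.0908]
ee_rot: [-90.0, 0.2, 11.8]
force: [-1.6, 0.8, 6.8]
grip_width: 0.0113
```

```bash
python3 -m crank '{"linear":[[0,0,1],[0,0,3],[0,0,6],[0,0,10],[0,0,14]],"rotation":[[0,0,0],[0,0,0],[0,0,0],[0,0,0],[0,0,0]],"jaw":[1,1,1,1,1]}'
python3 -m crank '{"linear":[[0,-4,0],[0.7,-8,0],[1.5,-12,0],[2.5,-16,0],[3.5,-19,0]],"rotation":[[0,0,-1],[0,0,-2],[0,0,-3],[0,0,-4],[0,0,-4.5]],"jaw":[1,1,1,1,1]}'
python3 - <<'E'
from h import *
import time
ps={}
for i in range(2):
  for c in ["scene","top","wrist"]:
    im=camera(c);cv2.imwrite(f'pics/{c}2.png',im[:,:,::-1])
    for t in ["branch_1_face","tail_1_end","tail_1"]:
        for d in pinpoint(c,t):
            if d['centre'][0]>.54: print(c,t,round(d['score'],2),np.round(d['centre'],4))
    if c=='wrist':st()
    for d in pinpoint(c,'thin_spacer'): print(c,'thin',round(d['score'],2),np.round(d['centre'],4))
E
```

```text
time: 3.3
position: [0.5571, 0.2932, 0.2325]
ee_rot: [-90.0, 0.2, 11.8]
force: [-0.8, 1.1, -3.2]
grip_width: 0.012
time: 3.8
position: [0.592, 0.1008, 0.2334]
ee_rot: [-90.0, 0.2, 7.2]
force: [0.1, 1.2, -2.5]
grip_width: 0.0116
scene branch_1_face 0.79 [ 0.6222 -0.027   0.0653]
scene tail_1 0.95 [ 0.624  -0.045   0.0619]
scene thin 0.83 [0.6002 0.1025 0.1814]
top tail_1_end 0.73 [ 0.6362 -0.1468  0.0657]
top tail_1 0.59 [ 0.627  -0.0412  0.0651]
wrist branch_1_face 0.85 [ 0.6238 -0.0244  0.0602]
wrist tail_1_end 0.68 [0.5953 0.1026 0.1799]
wrist tail_1_end 0.53 [ 6.236e-01 -2.370e-02  6.000e-04]
wrist tail_1 0.75 [ 0.6244 -0.0408  0.0653]
t 4.5 pos [0.592  0.1037 0.2325] rot [-89.98   0.25   7.34] F [-0.2  0.5 -2.7] w 0.0111
wrist thin 0.58 [0.5956 0.1035 0.181 ]
scene branch_1_face 0.59 [ 0.6203 -0.0248  0.0713]
scene tail_1_end 0.72 [ 0.6367 -0.1477  0.0662]
scene tail_1 0.91 [ 0.6248 -0.042   0.0639]
scene thin 0.92 [0.599  0.1043 0.1816]
scene thin 0.6 [ 0.4658 -0.0273 -0.0006]
top tail_1_end 0.98 [ 0.64   -0.1453  0.0626]
top tail_1 0.79 [ 0.6254 -0.0394  0.0657]
wrist branch_1_face 0.69 [ 0.6231 -0.0194  0.0597]
wrist tail_1 0.62 [ 0.6291 -0.041   0.0681]
t 5.25 pos [0.5921 0.1032 0.2325] rot [-89.98   0.24   7.3 ] F [-0.   0.4 -2.4] w 0.0109
wrist thin 0.77 [0.5962 0.1057 0.1806]
wrist thin 0.35 [ 0.6242 -0.0247  0.0629]
wrist thin 0.19 [ 0.6295 -0.0425  0.0655]
```

View pics/wrist2.png

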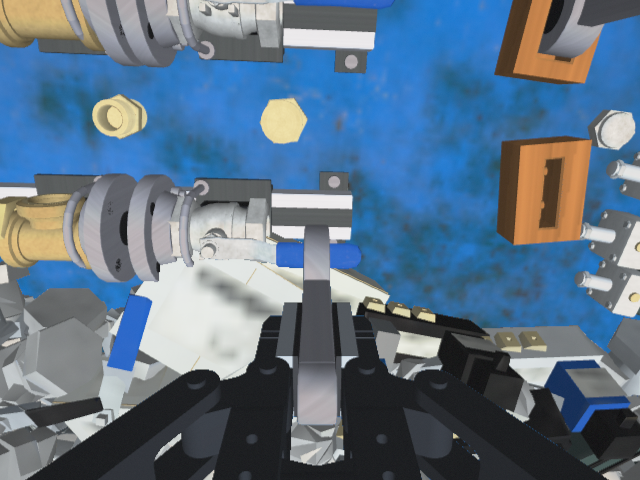

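The spacer is held upright and the thick spacer is undisturbed. The far branch's joint shows at (135, 228). I'll move closer to measure the gap from nearly overhead.

```bash
python3 -m crank '{"linear":[[0.5,-4,0.5],[0.5,-7,0.5],[0.5,-8,0.5],[0.5,-8,0.5],[0.5,-8,0.5]],"rotation":[[0,0,-0.5],[0,0,-0.5],[0,0,-0.5],[0,0,-0.5],[0,0,-0.5]],"jaw":[1,1,1,1,1]}'
python3 - <<'E'
from h import *
st();m=camera_model('wrist');im=camera('wrist');cv2.imwrite('pics/w3.png',im[:,:,::-1])
for t in ["branch_1_face","tail_1","tail_1_end","thin_spacer"]:
    for d in pinpoint('wrist',t): print(t,round(d['score'],2),np.round(d['centre'],4))
# rectified plan view at z=0.106: 0.25mm/px region x .56-.69, y -.13..+.02
def rect(m,im,z,x0,x1,y0,y1,s):
    P=np.float32([proj(m,[x,y,z]) for x,y in((x1,y1),(x1,y0),(x0,y0),(x0,y1))])
    W,H=int((y1-y0)/s),int((x1-x0)/s)
    return cv2.warpPerspective(im,cv2.getPerspectiveTransform(P,np.float32([(0,0),(W,0),(W,H),(0,H)])),(W,H),flags=cv2.INTER_CUBIC)
a=rect(m,im,.106,.57,.68,-.10,.03,.0002)
M=camera_model('top');b=rect(M,camera('top'),.021,.55,.72,-.24,.16,.0005)
cv2.imwrite('pics/r3.png',a[:,:,::-1]);cv2.imwrite('pics/r3t.png',b[:,:,::-1])
E
```

```text
time: 5.8
position: [0.5971, 0.0237, 0.2375]
ee_rot: [-90.0, 0.2, 6.8]
force: [-0.3, -0.9, -2.7]
grip_width: 0.0111
t 5.8 pos [0.5971 0.0237 0.2375] rot [-89.95   0.24   6.77] F [-0.3 -0.9 -2.7] w 0.0111
branch_1_face 0.72 [ 0.6271 -0.0237  0.0631]
tail_1 0.96 [ 0.6281 -0.0394  0.0634]
tail_1 0.56 [ 0.467  -0.0313  0.063 ]
tail_1_end 0.95 [ 0.6382 -0.1479  0.0663]
thin_spacer 0.95 [0.5992 0.0227 0.186 ]
```

View pics/r3.png

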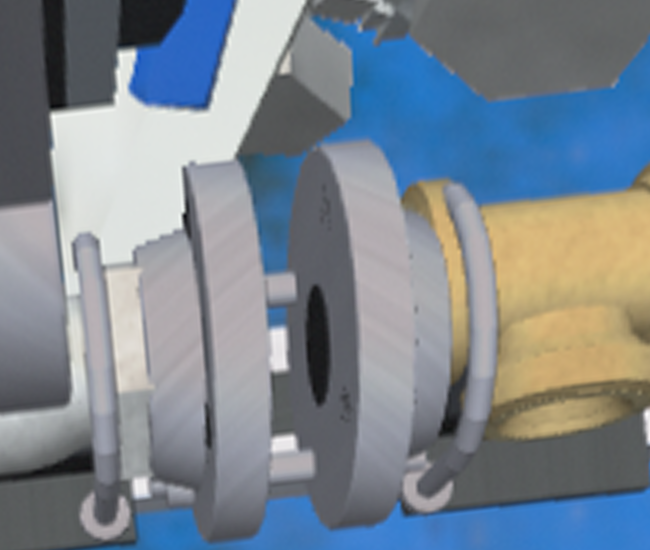

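View pics/r3t.png

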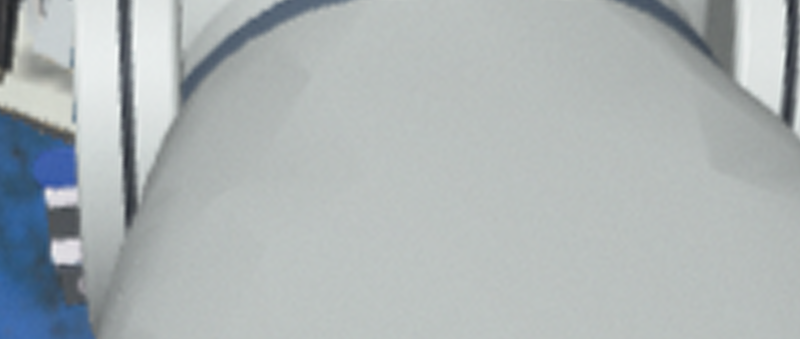

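In the plan view at z = 0.106, the fixed rim's edge is at column 265 (y ≈ -0.023) and the tail face's edge is at column 357 (y ≈ -0.0414). That makes the gap about 18 mm, centred at y ≈ -0.0325. I'll get the yaw from the rail in the first top picture.

Run:
```python
from h import *
M=camera_model('top');im=cv2.imread('pics/top0.png')
def fit(M,im,segs):
  pts=[]
  h=cv2.cvtColor(im,cv2.COLOR_BGR2HSV).astype(int)
  for c0,c1,r0,r1 in segs:
    for c in range(c0,c1):
        col=h[r0:r1,c]; w=np.where((col[:,1]<60)&(col[:,2]>150))[0]
        if len(w)>3: pts.append((c,(w.min()+w.max())/2+r0,w.max()-w.min()))
  W=np.array([px2w(M,p[:2],.021)[:2] for p in pts]);
  for p,w in list(zip(pts,W))[::4]: print(p,np.round(w,4))
  k=np.polyfit(W[:,1],W[:,0],1);print('yaw',-np.degrees(np.arctan(k[0])),'x at y=-.0325',np.polyval(k,-.0325))
fit(M,im,[(436,454,175,212),(288,304,200,236)])
# tee/flange mask axis from wrist
m=camera_model('wrist')
```

```text
(436, np.float64(195.0), np.int64(20)) [ 0.6392 -0.173 ]
(440, np.float64(194.0), np.int64(20)) [ 0.6409 -0.1813]
(444, np.float64(191.5), np.int64(23)) [ 0.6457 -0.1899]
(448, np.float64(196.5), np.int64(27)) [ 0.6348 -0.1968]
(452, np.float64(192.5), np.int64(19)) [ 0.6428 -0.2058]
(290, np.float64(218.0), np.int64(18)) [0.6069 0.123 ]
(294, np.float64(221.0), np.int64(26)) [0.6003 0.1152]
(298, np.float64(217.0), np.int64(18)) [0.6081 0.107 ]
(302, np.float64(216.0), np.int64(18)) [0.6098 0.0989]
yaw 6.507094492531832 x at y=-.0325 0.6224931447926567
```

```bash
python3 -m crank '{"linear":[[1,-3,0],[2.15,-5.62,0],[2.15,-5.62,-1.5],[2.15,-5.62,-3],[2.15,-5.62,-3]],"rotation":[[0,0,-0.2],[0,0,-0.2],[0,0,-0.2],[0,0,-0.2],[0,0,-0.2]],"jaw":[1,1,1,1,1]}'
python3 - <<'E'
from h import *
for i in range(2):
  for c in ['scene','wrist']:
    m=camera_model(c);im=camera(c);cv2.imwrite(f'pics/{c}4.png',im[:,:,::-1])
    for t in ["branch_1_face","tail_1","thin_spacer"]:
      for d in pinpoint(c,t): 
        if d['centre'][0]>.55:print(c,t,round(d['score'],2),np.round(d['centre'],4))
st()
s=cv2.imread('pics/scene4.png')[110:260,260:460];w=cv2.imread('pics/wrist4.png')[100:400,160:500]
cv2.imwrite('pics/v4.png',np.hstack([cv2.resize(s,(460,400),interpolation=3)[:,:340+60],cv2.resize(w,(400,400))]))
E
```

```text
time: 6.6
position: [0.6162, -0.0313, 0.2043]
ee_rot: [-89.9, 0.6, 6.7]
force: [-0.1, -0.1, -3.0]
grip_width: 0.0116
scene branch_1_face 0.84 [ 0.6207 -0.0262  0.0657]
scene tail_1 0.83 [ 0.6257 -0.041   0.0625]
scene thin_spacer 0.75 [ 0.625  -0.0316  0.1513]
wrist branch_1_face 0.82 [ 0.6272 -0.0231  0.0616]
wrist tail_1 0.77 [ 0.6279 -0.0416  0.0646]
wrist thin_spacer 0.59 [ 0.6243 -0.0324  0.1551]
scene branch_1_face 0.84 [ 0.6207 -0.0251  0.0669]
scene branch_1_face 0.48 [ 0.6275 -0.0416  0.0663]
scene tail_1 0.82 [ 0.6262 -0.042   0.0661]
scene thin_spacer 0.9 [ 0.627  -0.0303  0.1562]
wrist branch_1_face 0.72 [ 0.6234 -0.0235  0.0619]
wrist tail_1 0.71 [ 0.6273 -0.0424  0.0638]
wrist thin_spacer 0.6 [ 0.6242 -0.0306  0.1559]
t 7.4 pos [ 0.6186 -0.0322  0.2075] rot [-89.98   0.24   6.65] F [ 0.1 -0.8 -2.5] w 0.0109
```

View pics/v4.png

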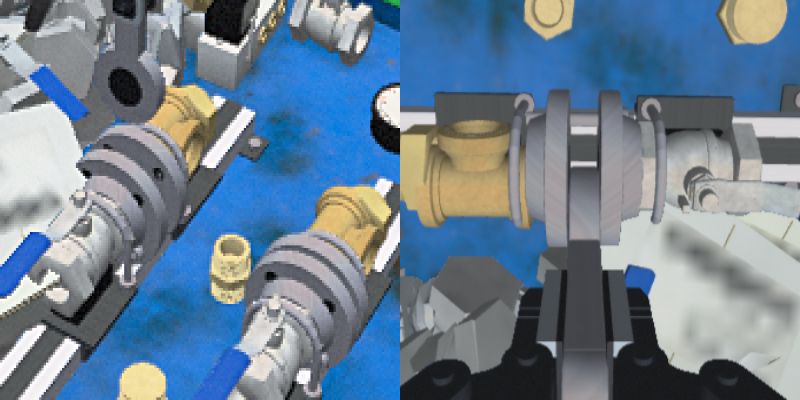

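The wrist view (right) shows the ring at columns 567-602 lined up with the gap at 569-600. I'm lowering it.

```bash
python3 -m crank '{"linear":[[-0.1,0,-1.2],[-0.1,0,-2.4],[-0.1,0,-3.6],[-0.1,0,-4.8],[-0.1,0,-5.8]],"rotation":[[0,0,0],[0,0,0],[0,0,0],[0,0,0],[0,0,0]],"jaw":[1,1,1,1,1]}'
```

```text
time: 7.9
position: [0.6171, -0.0322, 0.1478]
ee_rot: [-90.0, 0.3, 6.7]
force: [-0.1, 0.2, -1.6]
grip_width: 0.0117
```

Free so far, with the ring about 37 mm into the gap. Continuing down to the studs.

```bash
python3 -m crank '{"linear":[[0,0,-1],[0,0,-2],[0,0,-2.6],[0,0,-2.9],[0,0,-3.05]],"rotation":[[0,0,0],[0,0,0],[0,0,0],[0,0,0],[0,0,0]],"jaw":[1,1,1,1,1]}'
```

```text
time: 8.4
position: [0.6179, -0.0322, 0.1176]
ee_rot: [-90.0, 0.2, 6.7]
force: [1.1, -0.5, 2.3]
grip_width: 0.0111
```

```bash
python3 - <<'E'
from h import *
for c in ['scene','wrist']:
    camera(c)
    for t in ["tail_1","thin_spacer"]:
      for d in pinpoint(c,t): 
        if d['centre'][0]>.55:print(c,t,round(d['score'],2),np.round(d['centre'],4))
st()
E
python3 -m crank '{"linear":[[0,0,0],[0,0,0],[0,0,0],[0,0,0],[0,0,0]],"rotation":[[0,0,0],[0,0,0],[0,0,0],[0,0,0],[0,0,0]],"jaw":[0.8,0.7,0.6,0.6,0.6]}'
python3 -m crank '{"linear":[[0,0,0],[0,0,0],[0,0,0],[0,0,0],[0,0,0]],"rotation":[[0,0,0],[0,0,0],[0,0,0],[0,0,0],[0,0,0]],"jaw":[0.6,0.6,0.6,0.6,0.6]}'
python3 -m crank '{"linear":[[0,0,2],[0,0,4],[0,0,7],[0,0,10],[0,0,12]],"rotation":[[0,0,0],[0,0,0],[0,0,0],[0,0,0],[0,0,0]],"jaw":[0.6,0.6,0.6,0.6,0.6]}'
python3 - <<'E'
from h import *
for c in ['scene','wrist']:
    im=camera(c);cv2.imwrite(f'pics/{c}5.png',im[:,:,::-1])
    for t in ["tail_1","thin_spacer","branch_1_face"]:
      for d in pinpoint(c,t): 
        if d['centre'][0]>.55:print(c,t,round(d['score'],2),np.round(d['centre'],4))
st()
s=cv2.imread('pics/scene5.png')[110:260,260:460];w=cv2.imread('pics/wrist5.png')[100:400,160:500]
cv2.imwrite('pics/v5.png',np.hstack([cv2.resize(s,(460,400),interpolation=3)[:,:400],cv2.resize(w,(400,400))]))
E
```

```text
scene tail_1 0.68 [ 0.6267 -0.0424  0.0672]
scene thin_spacer 0.59 [ 0.6249 -0.0283  0.0659]
wrist tail_1 0.58 [ 0.6256 -0.0423  0.0626]
wrist thin_spacer 0.83 [ 0.6218 -0.0303  0.0668]
wrist thin_spacer 0.67 [ 0.6228 -0.0228  0.003 ]
t 8.7 pos [ 0.6177 -0.0323  0.1178] rot [-89.98   0.24   6.66] F [ 3.  -0.5 -1.3] w 0.0112
time: 9.2
position: [0.6176, -0.0322, 0.1177]
ee_rot: [-90.0, 0.3, 6.7]
force: [0.1, -0.6, 1.2]
grip_width: 0.034
time: 9.7
position: [0.6176, -0.0322, 0.1177]
ee_rot: [-90.0, 0.3, 6.7]
force: [0.3, -0.3, -0.4]
grip_width: 0.034
time: 10.2
position: [0.6183, -0.0323, 0.2401]
ee_rot: [-90.0, 0.1, 6.7]
force: [0.3, -0.8, -0.5]
grip_width: 0.0342
scene tail_1 0.85 [ 0.6252 -0.0436  0.0651]
scene branch_1_face 0.97 [ 0.6218 -0.0274  0.0667]
wrist tail_1 0.96 [ 0.6264 -0.0407  0.0656]
wrist thin_spacer 0.6 [ 0.6236 -0.0302  0.0647]
wrist branch_1_face 0.95 [ 0.6229 -0.0232  0.0607]
t 10.6 pos [ 0.6168 -0.0322  0.2362] rot [-89.95   0.4    6.65] F [0.  1.4 0.7] w 0.0339
```

View pics/v5.png

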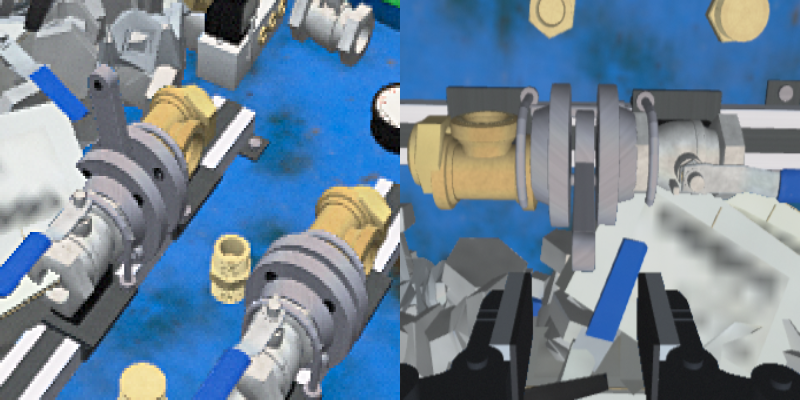

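The spacer is standing on the studs between the flanges with its handle up, and I've let go of it. Next I check the wrist joint's room for a +90° turn, then go behind the tail.

```bash
python3 -c "
from rig import bot;print(bot.read_state()['joints'])"
python3 -m crank '{"linear":[[0.5,-3.5,0],[1,-7,0],[1.5,-10,0],[2,-13,0],[2.5,-16.6,0]],"rotation":[[0,0,8],[0,0,16],[0,0,24],[0,0,32],[0,0,40]],"jaw":[1,1,1,1,1]}' 100
python3 -c "
from rig import bot;print(bot.read_state()['joints'])"
```

```text
[-4.07771045e+00  2.34969641e+01  9.38481207e+01 -2.58949407e-02
  6.30525778e+01 -1.00720682e+02]
time: 11.1
position: [0.6472, -0.1717, 0.2326]
ee_rot: [-91.8, 3.0, 42.9]
force: [-1.0, 0.1, -0.6]
grip_width: -0.0004
[ -14.30733339   27.9908342    87.21579888   -3.86548295   64.92566011
 -145.62238111]
```

Joint 6 hit its limit, so I'll turn back and push with the back of the shut fingers at yaw 6.6° instead.

```bash
cat > rv.py <<'E'
from h import *
from scipy.spatial.transform import Rotation as R
s=bot.read_state()
print(np.round((np.array([.6424,-.1913,.20])-s['position'])*100,2),np.round((R.from_euler('xyz',[-90,0,6.6],degrees=True)*R.from_euler('xyz',s['ee_rot'],degrees=True).inv()).as_rotvec(degrees=True),2),np.round(s['joints'],1))
E
python3 rv.py
```

```text
[-0.48 -1.96 -3.26] [  2.96  -1.98 -36.35] [ -14.3   28.    87.2   -3.9   64.9 -145.6]
```

```bash
python3 -m crank '{"linear":[[-0.1,-0.5,0],[-0.2,-1,0],[-0.3,-1.5,0],[-0.5,-2,0],[-0.5,-2,0]],"rotation":[[0.6,-0.4,-7.3],[1.2,-0.8,-14.6],[1.8,-1.2,-21.9],[2.4,-1.6,-29.2],[2.96,-1.98,-36.35]],"jaw":[1,1,1,1,1]}'
python3 rv.py
```

```text
time: 11.6
position: [0.6416, -0.1922, 0.2312]
ee_rot: [-89.9, 0.1, 6.3]
force: [0.1, 0.6, 0.1]
grip_width: 0.0
[ 0.08  0.09 -3.12] [-0.05 -0.1   0.34] [ -17.7   28.1   87.2    0.    64.8 -114. ]
```

Run:
```python
from h import *
for c in ['scene','wrist']:
    im=camera(c);cv2.imwrite(f'pics/{c}6.png',im[:,:,::-1])
    for t in ["tail_1_end","tail_1","thin_spacer"]:
      for d in pinpoint(c,t): 
        if d['centre'][0]>.55:print(c,t,round(d['score'],2),np.round(d['centre'],4))
st()
s=cv2.imread('pics/scene6.png')[90:260,240:460];w=cv2.imread('pics/wrist6.png')
cv2.imwrite('pics/v6.png',np.hstack([cv2.resize(s,(400,310),interpolation=3),cv2.resize(w,(400,310))]))
```

```text
scene tail_1_end 0.69 [ 0.6394 -0.1474  0.0619]
scene tail_1 0.77 [ 0.6292 -0.0416  0.0642]
wrist tail_1_end 0.67 [ 0.6374 -0.1506  0.0641]
wrist tail_1 0.62 [ 0.6263 -0.0406  0.0658]
t 12.0 pos [ 0.6422 -0.1915  0.2324] rot [-9.0e+01  2.0e-02  6.7e+00] F [-0.4  0.3 -1. ] w -0.0001
```

View pics/v6.png

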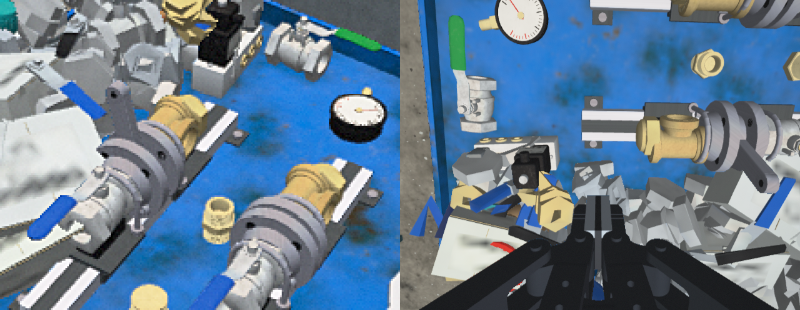

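The view confirms the tail is free at its end, with the cap end at crop (637, 135). A black valve stands to the left at (533, 165), so I'm checking clearance to it.

Run:
```python
from h import *
m=camera_model('wrist')
for n,u,v,z in [('black valve bottom',520,185,.05),('valve R',555,165,.1),('valve near',520,148,.1),('tan',555,200,.05),('grey rocks',590,170,.06),('cap',637,135,.064)]:
    print(n,px2w(m,((u-400)*1.6,v*480/310),z))
```

```text
black valve bottom [ 0.72643221 -0.28816011  0.05      ]
valve R [ 0.67216645 -0.23629446  0.1       ]
valve near [ 0.6572822  -0.27566989  0.1       ]
tan [ 0.7430685  -0.23945048  0.05      ]
grey rocks [ 0.68998761 -0.19602264  0.06      ]
cap [ 0.63721104 -0.14385252  0.064     ]
```

```bash
python3 -m crank '{"linear":[[-0.15,1.3,-4],[-0.15,1.3,-8],[-0.15,1.3,-12],[-0.15,1.3,-16],[-0.15,1.3,-17.8]],"rotation":[[0,0,0],[0,0,0],[0,0,0],[0,0,0],[0,0,0]],"jaw":[1,1,1,1,1]}'
python3 -m crank '{"linear":[[0,0,0],[-0.05,0.4,0],[-0.08,0.7,0],[-0.1,0.9,0],[-0.1,0.9,0]],"rotation":[[0,0,0],[0,0,0],[0,0,0],[0,0,0],[0,0,0]],"jaw":[1,1,1,1,1]}'
```

```text
time: 12.5
position: [0.6386, -0.1776, 0.0507]
ee_rot: [-89.9, 0.3, 6.8]
force: [-0.9, 0.5, -1.0]
grip_width: -0.0002
time: 13.0
position: [0.6385, -0.1684, 0.0523]
ee_rot: [-89.9, 0.2, 6.8]
force: [0.9, 0.4, -0.1]
grip_width: 0.0001
```

```bash
python3 -m crank '{"linear":[[-0.02,0.15,0],[-0.03,0.3,0],[-0.05,0.45,0],[-0.07,0.6,0],[-0.08,0.7,0]],"rotation":[[0,0,0],[0,0,0],[0,0,0],[0,0,0],[0,0,0]],"jaw":[1,1,1,1,1]}'
python3 -m crank '{"linear":[[-0.02,0.1,0],[-0.03,0.2,0],[-0.03,0.3,0],[-0.04,0.3,0],[-0.04,0.3,0]],"rotation":[[0,0,0],[0,0,0],[0,0,0],[0,0,0],[0,0,0]],"jaw":[1,1,1,1,1]}'
```

```text
time: 13.5
position: [0.6375, -0.1612, 0.0521]
ee_rot: [-89.9, 0.2, 6.8]
force: [0.0, 0.2, -0.1]
grip_width: 0.0001
time: 14.0
position: [0.6371, -0.1582, 0.0521]
ee_rot: [-89.9, 0.2, 6.8]
force: [0.3, -0.1, 0.5]
grip_width: -0.0002
```

```bash
python3 -m crank '{"linear":[[-0.02,0.1,0],[-0.03,0.2,0],[-0.04,0.3,0],[-0.05,0.4,0],[-0.05,0.4,0]],"rotation":[[0,0,0],[0,0,0],[0,0,0],[0,0,0],[0,0,0]],"jaw":[1,1,1,1,1]}'
python3 - <<'E'
from h import *
for c in ['scene']:
    im=camera(c);cv2.imwrite(f'pics/{c}7.png',im[:,:,::-1])
    for t in ["tail_1_end","tail_1","thin_spacer"]:
      for d in pinpoint(c,t): 
        if d['centre'][0]>.55:print(c,t,round(d['score'],2),np.round(d['centre'],4))
st()
E
```

```text
time: 14.5
position: [0.6368, -0.1544, 0.0522]
ee_rot: [-89.9, 0.2, 6.8]
force: [0.3, -4.7, -0.8]
grip_width: 0.0
scene tail_1_end 0.89 [ 0.6371 -0.1433  0.0629]
scene tail_1 0.79 [ 0.626  -0.0403  0.0641]
t 14.7 pos [ 0.6367 -0.1544  0.0521] rot [-89.93   0.18   6.8 ] F [ 0.1 -2.7 -1.9] w 0.0001
```

```bash
python3 -m crank '{"linear":[[-0.01,0.08,0],[-0.02,0.15,0],[-0.03,0.22,0],[-0.04,0.3,0],[-0.04,0.3,0]],"rotation":[[0,0,0],[0,0,0],[0,0,0],[0,0,0],[0,0,0]],"jaw":[1,1,1,1,1]}'
```

```text
time: 15.2
position: [0.6366, -0.1526, 0.0522]
ee_rot: [-90.0, 0.1, 6.8]
force: [0.4, -9.8, -2.9]
grip_width: -0.0001
```

```bash
python3 -m crank '{"linear":[[0,0.05,0],[-0.01,0.1,0],[-0.01,0.1,0],[-0.02,0.15,0],[-0.02,0.15,0]],"rotation":[[0,0,0],[0,0,0],[0,0,0],[0,0,0],[0,0,0]],"jaw":[1,1,1,1,1]}'
```

```text
time: 15.7
position: [0.6366, -0.1527, 0.0522]
ee_rot: [-90.2, 0.1, 6.8]
force: [0.5, -10.9, -2.8]
grip_width: -0.0002
```

Run:
```python
from h import *
for c in ['scene','wrist','scene','top']:
    im=camera(c);cv2.imwrite(f'pics/{c}8.png',im[:,:,::-1])
    for t in ["tail_1_end","tail_1","thin_spacer","branch_1_face"]:
      for d in pinpoint(c,t): 
        if d['centre'][0]>.55:print(c,t,round(d['score'],2),np.round(d['centre'],4))
st()
s=cv2.imread('pics/scene8.png')[100:220,270:400];w=cv2.imread('pics/wrist8.png')
cv2.imwrite('pics/v8.png',np.hstack([cv2.resize(s,(400,370),interpolation=3),cv2.resize(w,(400,370))]))
```

```text
scene tail_1_end 0.95 [ 0.6359 -0.1418  0.0664]
scene tail_1 0.72 [ 0.626  -0.0366  0.0631]
scene branch_1_face 0.73 [ 0.6219 -0.0259  0.065 ]
wrist tail_1_end 0.76 [ 0.6378 -0.1432  0.0648]
wrist tail_1_end 0.35 [ 6.235e-01 -2.470e-02  3.000e-04]
scene tail_1_end 0.64 [ 0.6334 -0.1387  0.0651]
scene tail_1 0.67 [ 0.6234 -0.0394  0.0631]
scene branch_1_face 0.77 [ 0.623  -0.0258  0.0683]
t 16.7 pos [ 0.6366 -0.1526  0.0522] rot [-90.16   0.11   6.83] F [  1.2 -10.4  -2.3] w 0.0003
```

View pics/v8.png

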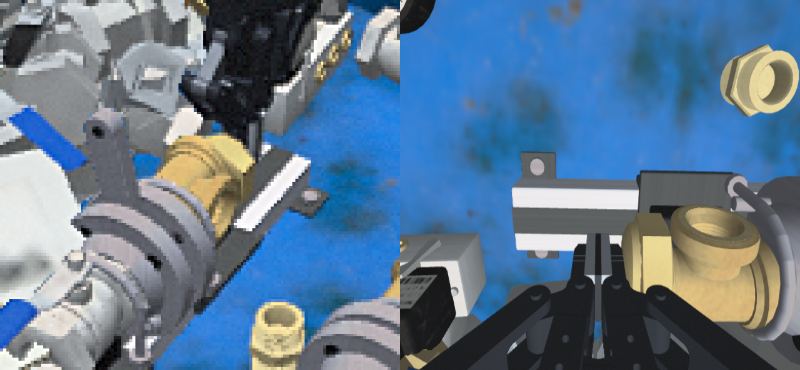

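The joint has closed. The tail moved about 5.5 mm (end from y = -0.147 to -0.1415) and stalls at about 10 N, and the scene crop shows the flanges snug on the ring with the handle upright. I'll press a little firmer to confirm it's a hard stop.

```bash
python3 -m crank '{"linear":[[-0.01,0.1,0],[-0.02,0.2,0],[-0.02,0.25,0],[-0.02,0.25,0],[-0.02,0.25,0]],"rotation":[[0,0,0],[0,0,0],[0,0,0],[0,0,0],[0,0,0]],"jaw":[1,1,1,1,1]}'
python3 -m crank '{"linear":[[0,0.15,0],[-0.01,0.25,0],[-0.02,0.25,0],[-0.02,0.25,0],[-0.02,0.25,0]],"rotation":[[0,0,0],[0,0,0],[0,0,0],[0,0,0],[0,0,0]],"jaw":[1,1,1,1,1]}'
python3 - <<'E'
from h import *
for c in ['scene','wrist','scene']:
    camera(c)
    for t in ["tail_1_end","tail_1","thin_spacer","branch_1_face"]:
      for d in pinpoint(c,t): 
        if d['centre'][0]>.55:print(c,t,round(d['score'],2),np.round(d['centre'],4))
st()
E
```

```text
time: 17.2
position: [0.6366, -0.1526, 0.0523]
ee_rot: [-90.3, 0.1, 6.8]
force: [0.1, -15.0, -2.7]
grip_width: -0.0
time: 17.7
position: [0.6367, -0.1526, 0.0523]
ee_rot: [-90.5, 0.0, 6.9]
force: [0.0, -16.3, -3.4]
grip_width: 0.0
scene tail_1_end 0.79 [ 0.6369 -0.1428  0.0637]
scene tail_1 0.87 [ 0.6242 -0.0366  0.0638]
scene tail_1 0.29 [ 0.6376 -0.1436  0.064 ]
scene branch_1_face 0.84 [ 0.6212 -0.0226  0.0672]
wrist tail_1_end 0.82 [ 0.6349 -0.1457  0.0635]
wrist thin_spacer 0.42 [ 0.625  -0.0239  0.0028]
scene tail_1_end 0.67 [ 0.635  -0.1422  0.0662]
scene tail_1 0.94 [ 0.6258 -0.0348  0.0661]
scene branch_1_face 0.74 [ 0.6251 -0.0281  0.0677]
scene branch_1_face 0.47 [ 0.6351 -0.141   0.0638]
t 18.45 pos [ 0.6366 -0.1526  0.0523] rot [-9.052e+01  4.000e-02  6.870e+00] F [  0.5 -15.4  -5. ] w -0.0003
```

Run:
```python
from h import *
m=camera_model('scene')
for z in (.155,.16,.165): print(z,proj(m,[.6228,-.0308,z]))
w=cv2.imread('pics/scene8.png')[125:200,285:345];cv2.imwrite('pics/v9.png',cv2.resize(w,(600,750)[:2] if 0 else (480,600),interpolation=3))
```

```text
0.155 [316.25717246 142.35509657]
0.16 [316.31069273 139.84240766]
0.165 [316.36466444 137.30852451]
```

View pics/v9.png

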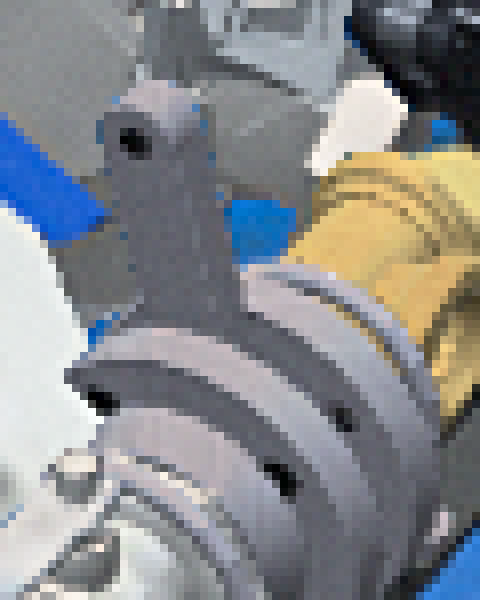

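Run:
```python
from h import *
m=camera_model('scene');a=np.radians(6.7)
for t in (0,.15,.25,.35,.45): print(t,*[proj(m,np.array([.6228+np.cos(a)*r*np.sin(t),-.0308+np.sin(a)*r*np.sin(t),.064+r*np.cos(t)])).round(1) for r in (96,84,50) for r in [r/1000]])
```

```text
0 [316.3 139.8] [316.2 145.8] [315.8 162.2]
0.15 [308.7 137.6] [309.6 143.8] [312. 161.]
0.25 [303.8 136.7] [305.3 143. ] [309.5 160.5]
0.35 [299.  136.3] [301.2 142.7] [307.1 160.2]
0.45 [294.5 136.5] [297.2 142.8] [304.8 160.2]
```

The handle leans about 0.25 rad in the joint's plane, and its tip is where a ring centred on the axis would put it. That is inside the 0.5 rad limit, and the push holds at about 16 N, so I'm handing in.

Run:
```python
from h import *
st();bot.close_job()
```

```text
t 18.45 pos [ 0.6366 -0.1526  0.0523] rot [-9.052e+01  4.000e-02  6.870e+00] F [  0.5 -15.4  -5. ] w -0.0003
the job is handed in; nothing more can be done
```

I lowered the thin spacer into the open joint of the far branch and let go of it on the lower studs. I then pushed that branch's tail home with the shut fingers and handed in at 18.45 s, still pressing with about 15 N. No verdict came back.

**Last checks**
- **Joint closed:** the tail moved about 5 mm, then stopped dead. Raising the push from about 10 to 16 N did not move it further.
- **Gap:** the networks' readings put it at about 11–12.5 mm. They scatter by several millimetres, so the hard stop is the stronger evidence.
- **Spacer position:** the ring sits in line with the pipe axis, because the handle tip appeared within about 1 pixel of where a centred ring would put it.
- **Squareness:** I did not measure it; I take it from the flanges clamping the ring.

**Not as planned**
- **Handle lean:** after release the handle leans about 0.25 rad sideways in the plane of the joint. That is inside the 0.5 rad limit, but it is not upright.
- **Turning the gripper:** I tried to turn it 90° before pushing, but joint 6 reached the end of its range (-145.62°). I turned back and pushed with the back of the fingers instead.
- **Last look at the spacer:** after closing, the networks no longer found the spacer reliably, so that check rests on the picture alone.

The arm never came down near the other branch or the thick spacer, though I did not measure them again at the end.

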